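# Pin a heeling jig into line at the cobbler's bench

## Robot

A 6-joint arm with a two-finger parallel gripper is mounted at the origin on the work surface. World frame = base frame: x ahead of the robot, y to its left, z up, the work surface at z = 0. Lengths are in m, angles in rad, forces in N, time in s.
With the tool pointing down it reaches from about 0.35 to 0.975 m from the base axis. Payload 17.4 kg.
Tool frame: the origin (TCP) lies at the very end of the fingers, on their centre line; the grasp point (between the pads) lies 19 mm behind it; z points along the fingers, y is the line along which they close (so a half turn about z gives the same grasp; the last joint's range is limited). The gripper opens to 85 mm and grips with 20 to 120 N. Pads are 22 mm wide; open, the fingers measure 114 mm over their backs; the gripper's body (76 mm by 85 mm) begins 54 mm behind the grasp point. The pads swing forward as they close: fully open they stand 13 mm farther back than shut.
Start: joints at [1.244, 0.116, 1.442, -0, 1.584, -0.038], TCP at [0.192, 0.647, 0.211] pointing down, gripper open.
Joint ranges: [-2.83, 2.83], [-0.83, 2.19], [0.07, 2.5], [-1.14, 4.28], [0.01, 3], [-2.97, 2.97]. Speed limits (rad/s): [1.89, 1.89, 2.22, 3.14, 3.14, 3.14].

## Interface

Orientations are given as a 3x3 rotation matrix whose columns are the frame's x, y, z axes.
In Python, from bench import robot gives the robot as it stands.
- The arm moves only by the shell command python3 -m inch 'ROWS' [FORCE]. ROWS is JSON, a list of rows, each a list of 7 numbers: the shift along the tool's x, y, z in cm, then the turn, a rotation vector about the tool's x, y, z in rad, then the closure, from 0 (fully open) to 1 (shut). In form: [[x, y, z, rx, ry, rz, jaw], ...]. A call has exactly 10 rows; each row is the pose to reach, as a shift and turn from the pose commanded when the call began, along the tool's axes at that moment; what a row does not reach only later rows make up. A row lasts 1/12 s, in which the tool goes at most 41.7 mm and 7.16 degrees, less where a joint would pass 70% of its speed; a pose out of reach is approached as far as the arm can. A call with a gripper value outside its range is refused whole. The fingers move at their own pace and stop on an object; FORCE is the grip in N (left out, the last holds). Time passes only in rows, so rows that repeat a pose let the fingers close, or fill a call up. It gives the time, the measured TCP pose, the force, the opening and the grip force at its end, in the units of the state.
- robot.get_obs(): the state, without advancing time (a new reading comes with each control period).
- robot.capture(name): name is "scene" or "top"; returns (picture, depth): 420x560x3 uint8, red, green, blue; 420x560 float32, m along the optical axis (not along the pixel's ray), 0 where there is no reading.
- robot.camera_info(name): a dict with "fx", "fy", "cx", "cy" (pixels), "k1" (the pictures are not rectified: a ray, as slopes to the right and down, at radius r is drawn at 1 + k1 r^2 times it, then the intrinsics apply), "rvec" (rotation vector, rad) and "tvec" (3), from world to camera coordinates, as OpenCV has them. Camera axes: x right, y down, z forward; pixel columns grow to the right and rows downward; lengths in m; the calibration is good to about 2 mm. A picture is of the moment at which its call begins. camera_info takes no time and is no camera call.
- robot.sign_off(): hands the job in; it is judged then, once.
The state is a dict: "t": time; "qpos": joint angles; "dq": joint speeds; "joint_torque": joint torques, N m; "eef_pos": TCP position; "ee_rot": TCP orientation; "contact_force": force on the tool from outside, world axes, zero at the start; "wrist_torque": the same for the moment, N m; "grip_width": finger opening in m; "finger_force": force on a finger pad.
Only numpy, scipy, OpenCV 4.12 (cv2) and the standard library are available. Lean on these libraries where they do the work, as an engineer would, in place of code of your own. Each camera call takes 0.05 s, during which the arm holds its last target. There are 200 camera calls.

## Task

The sliding plate of the heeling jig has slipped, so its hole no longer lines up with the hole in the green block below. Take the red-handled tapered pin from the wooden rack and drive it down through both holes until its collar sits flat on the plate, so that the taper itself pulls the plate back into line (do not push the plate straight beforehand), then let go. Leave the blue and yellow pins in the rack.

Things in the scene. Friction and masses are not known exactly. Their poses are not given: they have to be found in the camera images.
- taper_pin: The pin to use, 0.25 kg, upright in one of the rack's holes. Round about z (up). Origin on its axis at the underside of the steel collar (46 mm diameter, 8 mm thick). Above the collar a red grip, 26 mm diameter, 50 mm tall (top at +58 mm; hold it at about +36 mm). Below: 18 mm of straight steel shank, 32 mm diameter, then a cone 36 mm long down to a flat 6 mm tip.
- taper_pin_tip (a point): Centre of the flat tip of the tapered pin, 54 mm below its origin.
- straight_pin: Wrong pin, to be left in the rack: blue grip, same grip and collar sizes, blunt straight 32 mm shank. Origin at the underside of the collar.
- thin_pin: Wrong pin, to be left in the rack: yellow grip, same grip and collar sizes, straight 12 mm brass shank. Origin at the underside of the collar.
- rack: Fixed wooden rack, 66 x 240 mm, top 70 mm above the bench, three 36 mm through holes at -80, 0, +80 mm along its y axis; the pins hang in them by their collars, in any order. Origin at the centre of its foot. Fingers closing along its x axis stay clear of the neighbouring pins.
- jig: Fixed green steel block of the jig, 200 x 100 mm, 48 mm high, on a thin foot plate 230 x 130 mm. Origin at the centre of its underside; its x axis is the direction in which the plate slides.
- jig_hole (a point): Centre of the mouth of the 36 mm vertical hole through the green block, at the block's top face, 48 mm above the bench and 50 mm from the jig's origin towards its -x end. The hole is 48 mm deep; the plate lies on top of it.
- plate_hole (a point): Centre of the mouth of the 36 mm vertical through hole in the sliding aluminium plate (180 x 84 mm, 12 mm thick), on its upper face, 60 mm above the bench. A black shoe heel reaching 57 mm above the plate is clamped on it, its near edge 69 mm from this point along the jig's +x axis.
- carriage (a joint): Position of the sliding plate in m along the jig's x axis: 0 when the holes are in line; +0.008 to +0.012 at the start (plate shifted to the jig's +x). It slides stiffly (about 4 N of friction) and stays where it is left; stops at -0.015 and +0.015.

How it is judged:
By the outcome, as a careful person would: the job done as asked, in the order asked, and still so for the second after the job is handed in, with the robot touching nothing.
It also fails if it takes over 48 s, if anything falls off the work surface, if the arm or the gripper's body presses on something with over 40 N, if the wrist force passes 120 N, or if a joint passes its speed limit or range.

## Working session

There is one attempt and no reset: what is moved stays moved. The work goes in short steps, Python scripts to look and compute and a shell command to move; the robot and the scene stay as the last step left them, time stands still between calls to the robot, and variables do not carry over. Pictures are saved under pics/ and viewed, at most 10 in all, crops included, and the job is handed in when it is done.

```bash
ls; mkdir -p pics
python3 - <<'E'
from bench import robot
import cv2, numpy as np
for n in ("scene","top"):
    p,d=robot.capture(n); cv2.imwrite(f"pics/{n}0.png",p[:,:,::-1]); np.save(f"{n}0.npy",d)
    i=robot.camera_info(n); print(n,i)
    R=cv2.Rodrigues(np.array(i["rvec"],float))[0]; print("cam at",-R.T@np.array(i["tvec"]))
o=robot.get_obs(); print(o["t"],o["eef_pos"],np.round(o["ee_rot"],3),o["grip_width"])
E
```

```text
pics
scene {'fx': 456.9916583551942, 'fy': 456.9916583551942, 'cx': 279.94288865411363, 'cy': 209.88659783724867, 'k1': -0.09321089051221457, 'rvec': array([ 1.96472476,  0.92772373, -0.53574906]), 'tvec': array([-0.35113017, -0.14958854,  1.41456112])}
cam at [ 1.22287225 -0.52651108  0.61157325]
top {'fx': 434.6017517489675, 'fy': 434.6017517489675, 'cx': 272.08384619545853, 'cy': 211.59129211667707, 'k1': 0.03580689777067738, 'rvec': array([ 2.21296022, -2.1568764 ,  0.13944001]), 'tvec': array([-0.0023645 ,  0.53615547,  0.9194689 ])}
cam at [0.44327847 0.03817667 0.96692196]
0.1 [0.19221877 0.64685155 0.21063678] [[-0.959  0.285 -0.   ]
 [ 0.285  0.959 -0.001]
 [ 0.    -0.001 -1.   ]] 0.08551448148327197
```

View pics/top0.png

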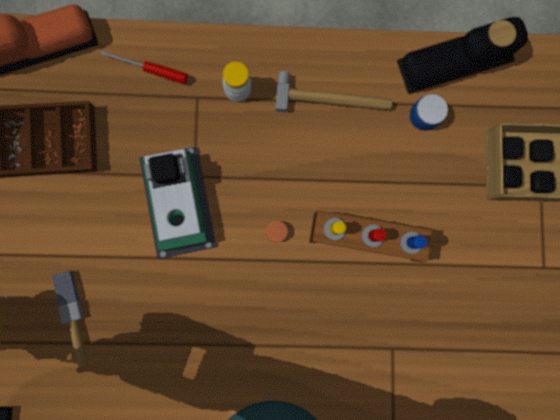

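View pics/scene0.png

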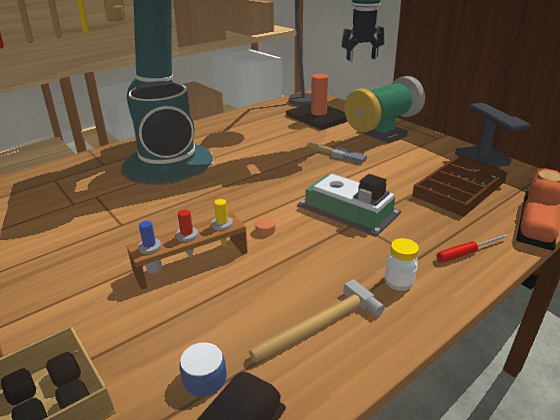

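The top view shows the rack with yellow (338,228), red (376,235) and blue (418,241) pins. The jig hole is at about (176,217), the heel at (165,168), and the foot corners at about (142,155), (192,150), (215,248) and (162,257). The scene view agrees, with the red pin in the middle of the rack.

```bash
cat > h.py <<'E'
import cv2, numpy as np
from bench import robot
def cam(n):
    i=robot.camera_info(n); R=cv2.Rodrigues(np.array(i["rvec"],float))[0]; return i,R,-R.T@np.array(i["tvec"],float)
def ray(n,uv,z):
    """pixels (N,2) -> world points on plane z"""
    i,R,c=cam(n); K=np.array([[i["fx"],0,i["cx"]],[0,i["fy"],i["cy"]],[0,0,1]])
    s=cv2.undistortPoints(np.array(uv,float).reshape(-1,1,2),K,np.array([i["k1"],0,0,0,0.]))[:,0]
    d=np.c_[s,np.ones(len(s))]@R
    return c+d*((z-c[2])/d[:,2])[:,None]
def blobs(mask,box,amin=30):
    m=np.zeros_like(mask); x0,y0,x1,y1=box; m[y0:y1,x0:x1]=mask[y0:y1,x0:x1]
    cs,_=cv2.findContours(m,cv2.RETR_CCOMP,cv2.CHAIN_APPROX_NONE)
    return sorted([c[:,0].astype(float) for c in cs if cv2.contourArea(c)>=amin],key=lambda c:-cv2.contourArea(c.astype(np.int32)))
E
python3 - <<'E'
from h import *
import cv2
T=cv2.imread("pics/top0.png"); hsv=cv2.cvtColor(T,cv2.COLOR_BGR2HSV); H,S,V=cv2.split(hsv)
d=np.load("top0.npy")
for n,lo,hi in(("yellow",22,35),("blue",100,130),("red",170,180)):
    m=((((H>=lo)&(H<=hi))|((n=="red")&(H<4)))&(S>190)&(V>60)).astype(np.uint8)
    for b in blobs(m,(320,205,440,265),15)[:2]:
        (u,v),r=cv2.minEnclosingCircle(b.astype(np.float32)); print(n,len(b),b.min(0),b.max(0), "z128 of mean",ray("top",[b.mean(0)],.128))
# collars grey
m=((S<60)&(V>90)).astype(np.uint8)
for b in blobs(m,(315,205,440,265),50):
    e=cv2.fitEllipse(b.astype(np.float32)); print("collar",e,ray("top",[e[0]],.078))
# plate
for b in blobs(m,(130,140,220,262),40):
    w=ray("top",b,.060)[:,:2].astype(np.float32); print("plate blob",cv2.contourArea(b.astype(np.int32)),cv2.minAreaRect(w),cv2.fitEllipse(w))
g=((H>=60)&(H<=90)&(S>90)).astype(np.uint8)
for b in blobs(g,(130,140,220,262),40):
    w=ray("top",b,.048)[:,:2].astype(np.float32); print("green",cv2.contourArea(b.astype(np.int32)),cv2.minAreaRect(w))
big=cv2.resize(T[140:265,125:225],None,fx=5,fy=5,interpolation=cv2.INTER_CUBIC)[:600]
big2=cv2.resize(T[200:270,305:440],None,fx=2.2,fy=2.2,interpolation=cv2.INTER_CUBIC)
c=np.zeros((600,800,3),np.uint8); c[:600,:500]=big[:, :500]; c[:big2.shape[0],502:502+big2.shape[1]]=big2[:,:298]; cv2.imwrite("pics/crop1.png",c)
E
```

```text
yellow 38 [330. 222.] [346. 233.] z128 of mean [[ 0.49851446 -0.11440845  0.128     ]]
blue 43 [408. 236.] [425. 247.] z128 of mean [[ 0.47470623 -0.26756421  0.128     ]]
red 40 [369. 229.] [385. 240.] z128 of mean [[ 0.48653574 -0.19032566  0.128     ]]
collar ((410.7001647949219, 242.3480987548828), (20.128223419189453, 21.026187896728516), 104.33843231201172) [[ 0.47520391 -0.2734681   0.078     ]]
collar ((372.55169677734375, 235.43597412109375), (20.01844024658203, 20.742198944091797), 97.30224609375) [[ 0.4873102  -0.19487022  0.078     ]]
collar ((334.5895080566406, 228.4342041015625), (20.137243270874023, 20.45519256591797), 70.72404479980469) [[ 0.49964352 -0.11648609  0.078     ]]
plate blob 2205.5 ((0.5379951596260071, 0.2174820899963379), (0.12961968779563904, 0.08717801421880722), 12.69933032989502) ((0.5344066023826599, 0.21721263229846954), (0.09919388592243195, 0.1453690081834793), 105.10511016845703)
plate blob 231.0 ((0.5149794220924377, 0.21268554031848907), (0.035556454211473465, 0.03480584919452667), 46.732383728027344) ((0.5152040123939514, 0.21263203024864197), (0.035473309457302094, 0.035805270075798035), 59.58773422241211)
plate blob 190.0 ((0.628728449344635, 0.2395496964454651), (0.049279194325208664, 0.08943551033735275), 12.911609649658203) ((0.6255742907524109, 0.2368914783000946), (0.05898719280958176, 0.0978289470076561), 11.935450553894043)
green 770.5 ((0.5531907081604004, 0.21882575750350952), (0.20173178613185883, 0.10567710548639297), 12.866637229919434)
green 70.5 ((0.5195925831794739, 0.2173205465078354), (0.019160643219947815, 0.02809767983853817), 43.54244613647461)
```

View pics/crop1.png

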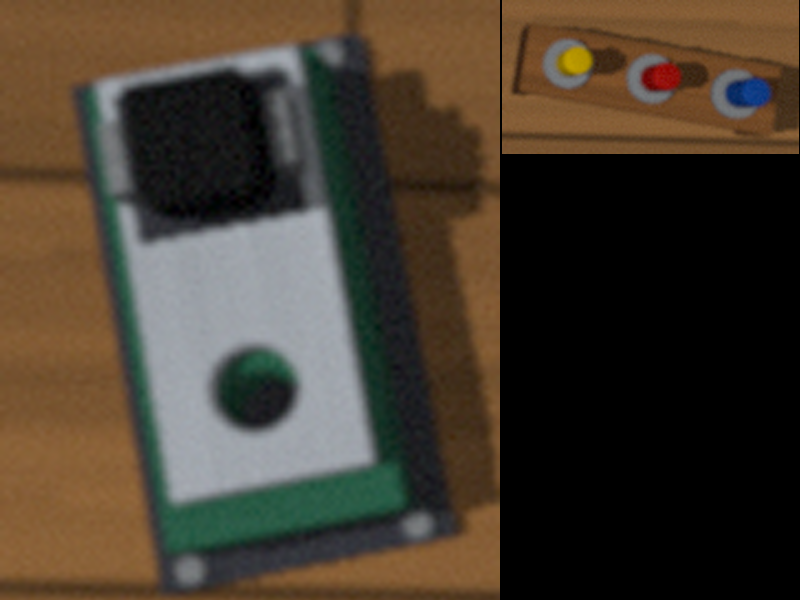

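The crop shows the plate hole at crop (255,388), the green block's -x strip at about y=505 to 553, and red as the middle pin. Next I refine the block edge and check the travel corridor for obstacles.

```bash
cat >> h.py <<'E'
def cloud(n,d):
    i,R,c=cam(n); v,u=np.nonzero(d>0); K=np.array([[i["fx"],0,i["cx"]],[0,i["fy"],i["cy"]],[0,0,1]])
    s=cv2.undistortPoints(np.c_[u,v].astype(float).reshape(-1,1,2),K,np.array([i["k1"],0,0,0,0.]))[:,0]
    return (np.c_[s,np.ones(len(s))]*d[v,u][:,None]-np.array(i["tvec"]))@R
def proj(n,P):
    i,R,c=cam(n); K=np.array([[i["fx"],0,i["cx"]],[0,i["fy"],i["cy"]],[0,0,1]])
    return cv2.projectPoints(np.array(P,float).reshape(-1,1,3),np.array(i["rvec"]),np.array(i["tvec"]),K,np.array([i["k1"],0,0,0,0.]))[0][:,0]
def moveto(p,yawy):
    """tool-frame shift (cm) and turn about tool z for TCP goal p, tool y at world angle yawy (deg)"""
    o=robot.get_obs(); R=np.array(o["ee_rot"]); y=np.array([np.cos(np.radians(yawy)),np.sin(np.radians(yawy)),0]); z=np.array([0,0,-1.])
    G=np.c_[np.cross(y,z),y,z]
    return np.round(R.T@(np.array(p)-o["eef_pos"])*100,2), np.round(cv2.Rodrigues(R.T@G)[0].ravel(),3)
E
python3 - <<'E'
from h import *
P=np.vstack([cloud(n,np.load(n+"0.npy")) for n in("top","scene")])
for y in np.arange(-.3,.75,.1):
    r=[]
    for x in np.arange(.15,.75,.1):
        q=P[(abs(P[:,0]-x)<.05)&(abs(P[:,1]-y)<.05)]; r.append(round(np.percentile(q[:,2],99),2) if len(q)>20 else -1)
    print(round(y,1),r)
T=cv2.imread("pics/top0.png").astype(np.float32)
a=np.radians(12.8); u=np.array([np.cos(a),np.sin(a),0]); w=np.array([-u[1],u[0],0]); h=np.array([.515,.2127,0])
s=np.arange(-.085,-.03,.001); lat=np.arange(-.035,.0351,.005)
for z in(.048,.060):
    A=[]
    for l in lat:
        p=proj("top",h+[0,0,z]+s[:,None]*u+l*w).astype(np.float32)
        A.append(cv2.remap(T,p[:,:1].copy(),p[:,1:].copy(),cv2.INTER_LINEAR)[:,0])
    m=np.mean(A,0); print(z); print([(int(round(1000*k)),*map(int,q)) for k,q in zip(s,m)])
print(moveto([.45,.35,.25],30),moveto([.487,-.195,.25],-8.9))
E
```

```text
-0.3 [np.float64(0.0), np.float64(0.0), np.float64(0.0), np.float64(0.13), np.float64(0.07), np.float64(0.0)]
-0.2 [np.float64(0.0), np.float64(0.0), np.float64(0.0), np.float64(0.13), np.float64(0.11), np.float64(0.0)]
-0.1 [np.float64(0.17), np.float64(0.0), np.float64(0.0), np.float64(0.13), np.float64(0.13), np.float64(0.0)]
0.0 [np.float64(0.2), np.float64(0.0), np.float64(0.0), np.float64(0.02), np.float64(0.02), np.float64(0.0)]
0.1 [np.float64(0.01), np.float64(0.0), np.float64(0.0), np.float64(0.01), np.float64(0.01), np.float64(0.0)]
0.2 [np.float64(0.0), np.float64(0.0), np.float64(0.0), np.float64(0.06), np.float64(0.1), np.float64(0.11)]
0.3 [np.float64(0.0), np.float64(0.0), np.float64(0.0), np.float64(0.05), np.float64(0.1), np.float64(0.1)]
0.4 [np.float64(0.0), np.float64(0.02), np.float64(0.02), np.float64(0.0), np.float64(0.0), np.float64(0.04)]
0.5 [np.float64(0.02), np.float64(0.13), np.float64(0.13), np.float64(0.0), np.float64(0.0), np.float64(0.04)]
0.6 [np.float64(0.43), np.float64(0.43), np.float64(0.17), np.float64(0.0), np.float64(0.03), np.float64(0.04)]

[... 1779 characters left out ...]
9, 40), (-56, 70, 91, 41), (-55, 70, 91, 41), (-54, 70, 91, 40), (-53, 69, 91, 40), (-52, 69, 90, 41), (-51, 69, 90, 40), (-50, 69, 90, 40), (-49, 69, 90, 40), (-48, 69, 90, 40), (-47, 69, 90, 39), (-46, 68, 89, 38), (-45, 67, 89, 39), (-44, 68, 88, 42), (-43, 73, 90, 51), (-42, 83, 95, 65), (-41, 99, 105, 85), (-40, 118, 118, 106), (-39, 137, 133, 126), (-38, 153, 147, 142), (-37, 163, 157, 152), (-36, 169, 162, 157), (-35, 171, 164, 160), (-34, 172, 165, 160), (-33, 171, 164, 159), (-32, 171, 164, 159), (-31, 171, 164, 159), (-30, 171, 164, 159)]
(array([-33.17, -21.12,  -3.91]), array([-0.001,  0.   ,  0.758])) (array([-52.24, -72.31,  -3.86]), array([-1.000e-03,  1.000e-03,  1.437e+00]))
```

Block edge is 59.8 mm from the plate hole along -x, so the carriage is at about +0.010 and jig_hole is near (0.505, 0.2105). The plate's own edge comes out at 40 mm, which fits. Now I move toward the rack, high up.

```bash
python3 -m inch '[[-2.5,-1.5,-3,0,0,0.07,0],[-6,-4,-3.9,0,0,0.15,0],[-10,-6.3,-3.9,0,0,0.23,0],[-13.5,-8.5,-3.9,0,0,0.3,0],[-17,-11,-3.9,0,0,0.38,0],[-20.5,-13,-3.9,0,0,0.46,0],[-24,-15,-3.9,0,0,0.53,0],[-27,-17,-3.9,0,0,0.61,0],[-30,-19,-3.9,0,0,0.69,0],[-33.2,-21.1,-3.9,0,0,0.76,0]]' 60; python3 -c "
from h import *
print(moveto([.487,-.195,.25],-8.9))"
```

```text
t: 0.93
eef_pos: [0.4512, 0.3485, 0.2502]
ee_rot: [[-0.495, 0.869, -0.0], [0.869, 0.495, -0.0], [0.0, -0.0, -1.0]]
contact_force: [0.7, 0.4, 1.3]
grip_width: 0.0857
finger_force: 0.0
(array([-4.900e+01, -2.378e+01,  2.000e-02]), array([-0.   ,  0.   ,  0.673]))
```

```bash
python3 -m inch '[[-3.6,-1.7,0,0,0,0.05,0],[-7.2,-3.5,0,0,0,0.1,0],[-10.8,-5.2,0,0,0,0.15,0],[-14.4,-7,0,0,0,0.2,0],[-18,-8.7,0,0,0,0.25,0],[-21.6,-10.5,0,0,0,0.3,0],[-25.2,-12.2,0,0,0,0.35,0],[-28.8,-14,0,0,0,0.4,0],[-32.4,-15.7,0,0,0,0.45,0],[-36,-17.5,0,0,0,0.5,0]]'; python3 -c "
from h import *
print(moveto([.487,-.195,.20],-8.9))"
```

```text
t: 1.77
eef_pos: [0.4778, -0.051, 0.2503]
ee_rot: [[-0.02, 1.0, 0.0], [1.0, 0.02, -0.0], [-0.0, 0.0, -1.0]]
contact_force: [1.0, 0.2, 0.4]
grip_width: 0.0854
finger_force: 0.0
(array([-14.42,   0.64,   5.03]), array([ 0.   , -0.   ,  0.175]))
```

```bash
python3 -m inch '[[-2,0.1,0,0,0,0.03,0],[-4,0.2,0,0,0,0.06,0],[-6.5,0.3,0.5,0,0,0.09,0],[-9,0.4,1,0,0,0.12,0],[-11,0.5,2,0,0,0.15,0],[-13,0.6,3.5,0,0,0.17,0],[-14,0.64,5,0,0,0.175,0],[-14.4,0.64,6.5,0,0,0.175,0],[-14.42,0.64,7.5,0,0,0.175,0],[-14.42,0.64,7.5,0,0,0.175,0]]'
python3 - <<'E'
from h import *
p,d=robot.capture("scene"); cv2.imwrite("pics/s1.png",cv2.resize(p[170:310,100:280,::-1],None,fx=3,fy=3)); np.save("s1.npy",d)
print(moveto([.4873,-.195,.088],-8.9))
E
```

```text
t: 2.6
eef_pos: [0.487, -0.1928, 0.1729]
ee_rot: [[0.153, 0.988, -0.003], [0.988, -0.153, 0.001], [0.001, -0.003, -1.0]]
contact_force: [0.3, -0.5, 0.4]
grip_width: 0.0856
finger_force: 0.0
(array([-0.24,  0.04,  8.65]), array([-0.002, -0.001,  0.002]))
```

View pics/s1.png

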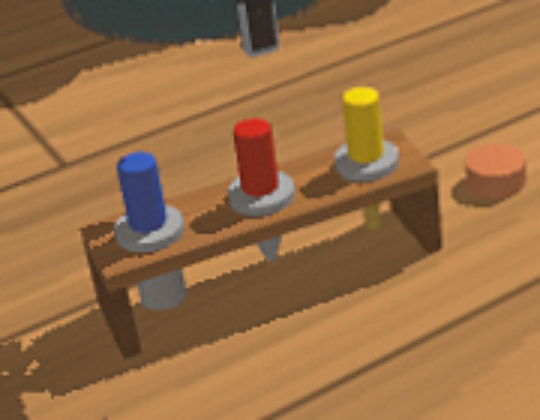

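The scene crop shows the red pin standing upright, with its grip top at crop (254,128) and its collar at (262,190). The cone tip is visible under the rack, and a finger hangs above. I cross-check with this view, then descend.

```bash
python3 -c "
from h import *
print(ray('scene',[[184.7,212.7]],.128),ray('scene',[[187.3,233.3]],.078))"
```

```text
[[ 0.49481321 -0.1928522   0.128     ]] [[ 0.49469532 -0.19374856  0.078     ]]
```

```bash
python3 -m inch '[[-0.1,0,1,0,0,0,0],[-0.2,0,2,0,0,0,0],[-0.2,0,3,0,0,0,0],[-0.2,0,4,0,0,0,0],[-0.2,0,5,0,0,0,0],[-0.2,0,6,0,0,0,0],[-0.2,0,7,0,0,0,0],[-0.2,0,8,0,0,0,0],[-0.2,0,8.6,0,0,0,0],[-0.2,0,8.6,0,0,0,0]]'
```

```text
t: 3.48
eef_pos: [0.4869, -0.1948, 0.0876]
ee_rot: [[0.152, 0.988, -0.002], [0.988, -0.152, 0.001], [0.001, -0.002, -1.0]]
contact_force: [-0.1, -0.5, -0.1]
grip_width: 0.0854
finger_force: 0.0
```

```bash
python3 -m inch '[[0,0,0,0,0,0,0.3],[0,0,0,0,0,0,0.4],[0,0,0,0,0,0,0.45],[0,0,0,0,0,0,0.5],[0,0,0,0,0,0,0.55],[0,0,0,0,0,0,0.6],[0,0,0,0,0,0,0.65],[0,0,0,0,0,0,0.7],[0,0,0,0,0,0,0.75],[0,0,0,0,0,0,0.8]]' 20
```

```text
t: 4.32
eef_pos: [0.4877, -0.1951, 0.0895]
ee_rot: [[0.152, 0.988, 0.0], [0.988, -0.152, -0.0], [-0.0, 0.001, -1.0]]
contact_force: [2.1, 0.5, 0.7]
grip_width: 0.0248
finger_force: 19.7
```

```bash
python3 -m inch '[[0,0,0,0,0,0,0.85],[0,0,0,0,0,0,0.85],[0,0,-0.5,0,0,0,0.85],[0,0,-1.5,0,0,0,0.85],[0,0,-3,0,0,0,0.85],[0,0,-5,0,0,0,0.85],[0,0,-7.5,0,0,0,0.85],[0,0,-10,0,0,0,0.85],[0,0,-12.5,0,0,0,0.85],[0,0,-14,0,0,0,0.85]]' 100; python3 -c "
from h import *
print(moveto([.5052,.2105,.225],12.8))"
```

```text
t: 5.15
eef_pos: [0.4876, -0.1952, 0.2325]
ee_rot: [[0.152, 0.988, 0.002], [0.988, -0.152, -0.001], [-0.001, 0.002, -1.0]]
contact_force: [1.2, -0.3, -2.1]
grip_width: 0.0227
finger_force: 98.5
(array([40.36, -4.45,  0.72]), array([ 0.002,  0.001, -0.376]))
```

```bash
python3 -m inch '[[2,-0.2,0,0,0,-0.02,0.85],[6,-0.6,0,0,0,-0.05,0.85],[10,-1,0,0,0,-0.09,0.85],[14,-1.5,0,0,0,-0.13,0.85],[18,-2,0,0,0,-0.17,0.85],[22,-2.4,0,0,0,-0.21,0.85],[26,-2.8,0,0,0,-0.25,0.85],[30,-3.3,0.2,0,0,-0.29,0.85],[33.5,-3.7,0.4,0,0,-0.33,0.85],[36.5,-4.1,0.6,0,0,-0.36,0.85]]' ; python3 -m inch '[[2,0,0,0,0,-0.01,0.85],[3.2,0,0,0,0,-0.02,0.85],[3.8,0,0.5,0,0,-0.02,0.85],[3.8,0,1,0,0,-0.02,0.85],[3.8,0,1.5,0,0,-0.02,0.85],[3.8,0,2,0,0,-0.02,0.85],[3.8,0,2.5,0,0,-0.02,0.85],[3.8,0,3,0,0,-0.02,0.85],[3.8,0,3,0,0,-0.02,0.85],[3.8,0,3,0,0,-0.02,0.85]]'
python3 - <<'E'
from h import *
P=[]
for n in("scene","top"):
    p,d=robot.capture(n); cv2.imwrite(f"{n}2.png",p[:,:,::-1]); np.save(n+"2.npy",d)
o=robot.get_obs(); print(o["eef_pos"],moveto([.5052,.2105,.190],12.8))
S=cv2.imread("scene2.png")[60:250,270:430]; T=cv2.imread("top2.png")[140:270,115:255]
c=np.zeros((600,800,3),np.uint8); a=cv2.resize(S,None,fx=2.5,fy=2.5,interpolation=2); b=cv2.resize(T,None,fx=2.8,fy=2.8,interpolation=2)
c[:a.shape[0],:a.shape[1]]=a; c[:b.shape[0],402:402+b.shape[1]]=b; cv2.imwrite("pics/both2.png",c)
E
```

```text
t: 5.98
eef_pos: [0.502, 0.1743, 0.2231]
ee_rot: [[-0.209, 0.978, -0.001], [0.978, 0.209, 0.0], [0.0, -0.001, -1.0]]
contact_force: [0.9, -0.8, -3.4]
grip_width: 0.0225
finger_force: 98.6
t: 6.82
eef_pos: [0.4948, 0.2087, 0.193]
ee_rot: [[-0.225, 0.974, -0.0], [0.974, 0.225, -0.0], [-0.0, -0.0, -1.0]]
contact_force: [-0.1, 0.0, -3.2]
grip_width: 0.0229
finger_force: 98.5
[0.49491488 0.20898915 0.19362077] (array([-0.08,  1.04,  0.36]), array([ 0.   , -0.   ,  0.003]))
```

View pics/both2.png

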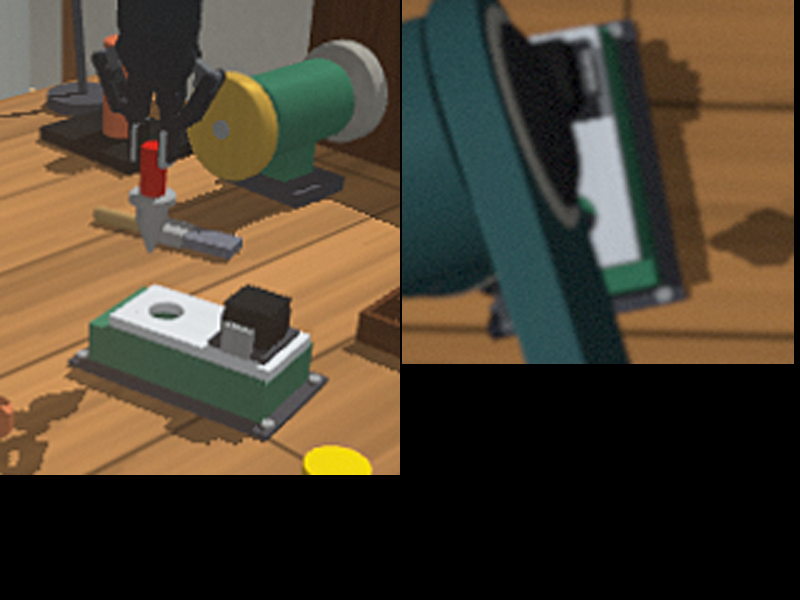

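The scene crop shows the pin held upright with its tip at crop (150,251), and the plate hole at (166,310), still shifted. The arm hides the hole in the top view. I compare these with projections in the scene camera to cancel its bias.

Run:
```python
from h import *
S=cv2.imread("scene2.png"); H,Sa,V=cv2.split(cv2.cvtColor(S,cv2.COLOR_BGR2HSV)); B,G,R=[c.astype(int) for c in cv2.split(S)]
m=((((H>170)|(H<5))&(Sa>150)&(V>60))).astype(np.uint8)
for b in blobs(m,(315,105,345,145),20)[:2]: print("red",b.min(0),b.max(0),cv2.minAreaRect(b.astype(np.float32)))
# hole: dark inside white plate
w=((Sa<50)&(V>110)).astype(np.uint8)
for b in blobs(w,(300,165,400,215),15)[:4]: print("w",len(b),cv2.fitEllipse(b.astype(np.float32)),b.min(0),b.max(0))
t=[.4949,.2089]
e=lambda z:proj("scene",[[*t,z]]).round(1)
o=.193+.019-.036
for n,z in(("tip",o-.054),("collar top",o+.008),("griptop",o+.058),("origin",o)): print(n,e(z))
th=np.linspace(0,6.28,60); ring=proj("scene",np.c_[.515+.018*np.cos(th),.2127+.018*np.sin(th),th*0+.06]); print("hole pred",ring.min(0),ring.max(0),ring.mean(0))
big=cv2.resize(S[110:200,305:395],None,fx=6.6,fy=6.6,interpolation=cv2.INTER_CUBIC); cv2.imwrite("pics/z2.png",big)
```

```text
red [326. 116.] [335. 138.] ((330.5, 127.0), (22.0, 9.0), 90.0)
w 190 ((352.4127502441406, 191.70907592773438), (23.42694091796875, 83.50253295898438), 106.05477142333984) [314. 174.] [393. 212.]
w 22 ((335.5, 185.5), (3.304234743118286, 11.90653133392334), 91.85142517089844) [330. 184.] [341. 187.]
tip [[328.6 159.1]]
collar top [[329.6 135.8]]
griptop [[330.5 116.1]]
origin [[329.5 138.9]]
hole pred [327.13849817 180.21504083] [341.43325141 187.00776777] [334.36606095 183.63254315]
```

View pics/z2.png

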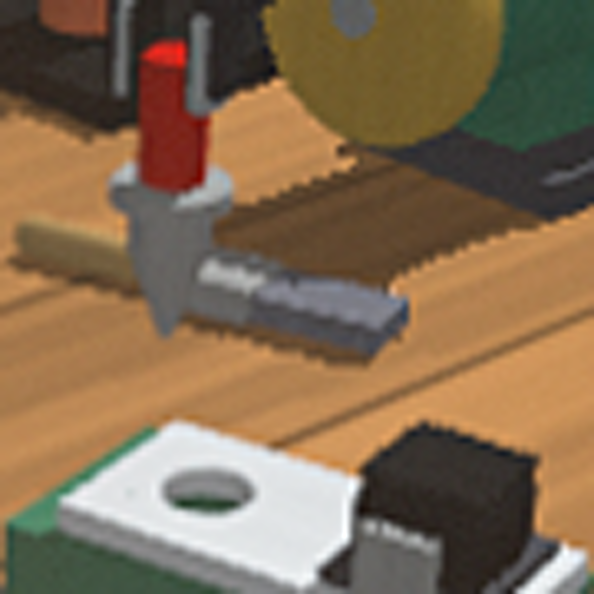

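Tip and hole show the same bias in the scene camera (about +2,+1 px), so the top-view estimate and the arm pose agree to about 1 mm. I shift over the block hole and descend to just above contact.

```bash
python3 -m inch '[[0,0.5,0,0,0,0,0.85],[0,1.03,0,0,0,0,0.85],[0,1.03,1,0,0,0,0.85],[0,1.03,2,0,0,0,0.85],[0,1.03,3,0,0,0,0.85],[0,1.03,4,0,0,0,0.85],[0,1.03,5,0,0,0,0.85],[0,1.03,6,0,0,0,0.85],[0,1.03,6.8,0,0,0,0.85],[0,1.03,6.8,0,0,0,0.85]]'
python3 - <<'E'
from h import *
p,d=robot.capture("scene"); S=p[:,:,::-1]; cv2.imwrite("pics/z3.png",cv2.resize(S[120:210,305:395],None,fx=6.6,fy=6.6,interpolation=cv2.INTER_CUBIC))
E
```

```text
t: 7.75
eef_pos: [0.5043, 0.2112, 0.1233]
ee_rot: [[-0.225, 0.974, -0.002], [0.974, 0.225, -0.001], [-0.0, -0.002, -1.0]]
contact_force: [0.4, 0.3, -3.2]
grip_width: 0.0223
finger_force: 98.7
```

View pics/z3.png

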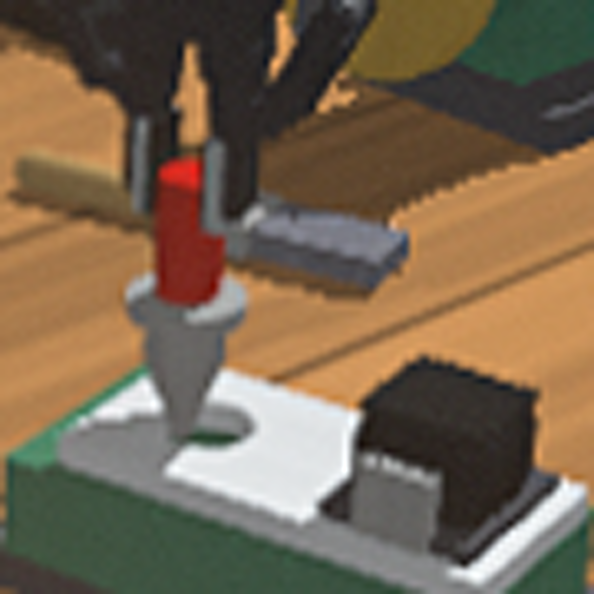

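The tip enters the left (-x) part of the plate hole at crop (180,440) with no contact force. I continue slowly while watching the force.

```bash
python3 -m inch '[[0,0,0.15,0,0,0,0.85],[0,0,0.3,0,0,0,0.85],[0,0,0.45,0,0,0,0.85],[0,0,0.6,0,0,0,0.85],[0,0,0.75,0,0,0,0.85],[0,0,0.9,0,0,0,0.85],[0,0,1.05,0,0,0,0.85],[0,0,1.2,0,0,0,0.85],[0,0,1.2,0,0,0,0.85],[0,0,1.2,0,0,0,0.85]]'
```

```text
t: 8.63
eef_pos: [0.5048, 0.2114, 0.1131]
ee_rot: [[-0.225, 0.974, -0.0], [0.974, 0.225, -0.0], [-0.0, -0.0, -1.0]]
contact_force: [2.7, 0.9, -0.9]
grip_width: 0.0223
finger_force: 98.9
```

Contact gives a reaction of about 3 N along jig +x and about 2 N up, as expected for the plate sliding. I continue.

```bash
python3 -m inch '[[0,0,0.15,0,0,0,0.85],[0,0,0.3,0,0,0,0.85],[0,0,0.45,0,0,0,0.85],[0,0,0.6,0,0,0,0.85],[0,0,0.75,0,0,0,0.85],[0,0,0.9,0,0,0,0.85],[0,0,1.05,0,0,0,0.85],[0,0,1.2,0,0,0,0.85],[0,0,1.2,0,0,0,0.85],[0,0,1.2,0,0,0,0.85]]'
```

```text
t: 9.47
eef_pos: [0.5046, 0.2113, 0.1009]
ee_rot: [[-0.225, 0.974, -0.001], [0.974, 0.225, -0.0], [-0.0, -0.001, -1.0]]
contact_force: [4.2, 0.8, -2.6]
grip_width: 0.0227
finger_force: 98.9
```

```bash
python3 -m inch '[[0,0,0.1,0,0,0,0.85],[0,0,0.2,0,0,0,0.85],[0,0,0.3,0,0,0,0.85],[0,0,0.4,0,0,0,0.85],[0,0,0.5,0,0,0,0.85],[0,0,0.6,0,0,0,0.85],[0,0,0.7,0,0,0,0.85],[0,0,0.8,0,0,0,0.85],[0,0,0.9,0,0,0,0.85],[0,0,1,0,0,0,0.85]]'
```

```text
t: 10.3
eef_pos: [0.5048, 0.2114, 0.0911]
ee_rot: [[-0.225, 0.974, -0.0], [0.974, 0.225, -0.0], [-0.0, -0.0, -1.0]]
contact_force: [4.3, 0.6, -0.1]
grip_width: 0.0228
finger_force: 99.0
```

```bash
python3 -m inch '[[0,0,0.1,0,0,0,0.85],[0,0,0.2,0,0,0,0.85],[0,0,0.3,0,0,0,0.85],[0,0,0.4,0,0,0,0.85],[0,0,0.5,0,0,0,0.85],[0,0,0.6,0,0,0,0.85],[0,0,0.7,0,0,0,0.85],[0,0,0.8,0,0,0,0.85],[0,0,0.9,0,0,0,0.85],[0,0,0.9,0,0,0,0.85]]'
```

```text
t: 11.13
eef_pos: [0.5047, 0.2114, 0.0821]
ee_rot: [[-0.225, 0.974, -0.0], [0.974, 0.225, -0.0], [-0.0, -0.0, -1.0]]
contact_force: [3.7, -1.0, -1.7]
grip_width: 0.0227
finger_force: 98.9
```

```bash
python3 -m inch '[[0,0,0.05,0,0,0,0.85],[0,0,0.1,0,0,0,0.85],[0,0,0.15,0,0,0,0.85],[0,0,0.2,0,0,0,0.85],[0,0,0.25,0,0,0,0.85],[0,0,0.3,0,0,0,0.85],[0,0,0.33,0,0,0,0.85],[0,0,0.36,0,0,0,0.85],[0,0,0.4,0,0,0,0.85],[0,0,0.4,0,0,0,0.85]]'
```

```text
t: 11.97
eef_pos: [0.5052, 0.2113, 0.0797]
ee_rot: [[-0.225, 0.974, 0.001], [0.974, 0.225, 0.0], [-0.0, 0.001, -1.0]]
contact_force: [-0.7, -3.6, 13.4]
grip_width: 0.0225
finger_force: 100.7
```

Height (0.0797, expected about 0.079) and the force rise fit the collar seating. One gentle press to confirm, then a partial release.

```bash
python3 -m inch '[[0,0,0.05,0,0,0,0.85],[0,0,0.1,0,0,0,0.85],[0,0,0.15,0,0,0,0.85],[0,0,0.2,0,0,0,0.85],[0,0,0.2,0,0,0,0.85],[0,0,0.2,0,0,0,0.85],[0,0,0.2,0,0,0,0.85],[0,0,0.2,0,0,0,0.85],[0,0,0.2,0,0,0,0.85],[0,0,0.2,0,0,0,0.85]]'
```

```text
t: 12.8
eef_pos: [0.5061, 0.2115, 0.0796]
ee_rot: [[-0.225, 0.974, 0.004], [0.974, 0.225, 0.001], [-0.0, 0.004, -1.0]]
contact_force: [-1.8, -5.0, 27.3]
grip_width: 0.0228
finger_force: 102.2
```

Firm stop, so it is seated. I ease off, open partway (the heel is close) and retract.

```bash
python3 -m inch '[[0,0,-0.1,0,0,0,0.85],[0,0,-0.25,0,0,0,0.85],[0,0,-0.25,0,0,0,0.7],[0,0,-0.25,0,0,0,0.6],[0,0,-0.25,0,0,0,0.5],[0,0,-0.25,0,0,0,0.45],[0,0,-0.25,0,0,0,0.45],[0,0,-0.25,0,0,0,0.45],[0,0,-0.25,0,0,0,0.45],[0,0,-0.25,0,0,0,0.45]]' 20; python3 -m inch '[[0,0,-0.5,0,0,0,0.45],[0,0,-1.5,0,0,0,0.45],[0,0,-3,0,0,0,0.45],[0,0,-5,0,0,0,0.45],[0,0,-7.5,0,0,0,0.45],[0,0,-10,0,0,0,0.45],[0,0,-12,0,0,0,0.45],[0,0,-14,0,0,0,0.45],[0,0,-15,0,0,0,0.45],[0,0,-15,0,0,0,0.45]]'; python3 -m inch '[[-1,0,0,0,0,0,0.45],[-3,0,0,0,0,0,0.45],[-6,0,0,0,0,0,0.45],[-9,0,0,0,0,0,0.45],[-12,0,0,0,0,0,0.45],[-15,0,0,0,0,0,0.45],[-18,0,0,0,0,0,0.45],[-20,0,0,0,0,0,0.45],[-20,0,0,0,0,0,0.45],[-20,0,0,0,0,0,0.45]]'
python3 - <<'E'
from h import *
c=np.zeros((600,800,3),np.uint8)
for n,b,x in(("scene",(290,120,390,225),0),("top",(125,140,220,260),405)):
    p,d=robot.capture(n); cv2.imwrite(n+"4.png",p[:,:,::-1]); a=cv2.resize(p[b[1]:b[3],b[0]:b[2],::-1],None,fx=4,fy=4,interpolation=cv2.INTER_CUBIC)[:,:395]; c[:a.shape[0],x:x+a.shape[1]]=a
cv2.imwrite("pics/end4.png",c)
E
```

```text
t: 13.63
eef_pos: [0.5047, 0.2114, 0.0787]
ee_rot: [[-0.225, 0.974, -0.0], [0.974, 0.225, -0.0], [0.0, -0.0, -1.0]]
contact_force: [-0.8, -1.2, 0.5]
grip_width: 0.047
finger_force: 0.0
t: 14.47
eef_pos: [0.5055, 0.2117, 0.2319]
ee_rot: [[-0.225, 0.974, 0.004], [0.974, 0.225, 0.001], [0.0, 0.004, -1.0]]
contact_force: [0.8, -0.2, -0.0]
grip_width: 0.0469
finger_force: 0.0
t: 15.3
eef_pos: [0.5494, 0.0152, 0.2272]
ee_rot: [[-0.223, 0.975, -0.002], [0.975, 0.223, 0.0], [0.001, -0.002, -1.0]]
contact_force: [-0.9, 0.4, 0.5]
grip_width: 0.0472
finger_force: 0.0
```

View pics/end4.png

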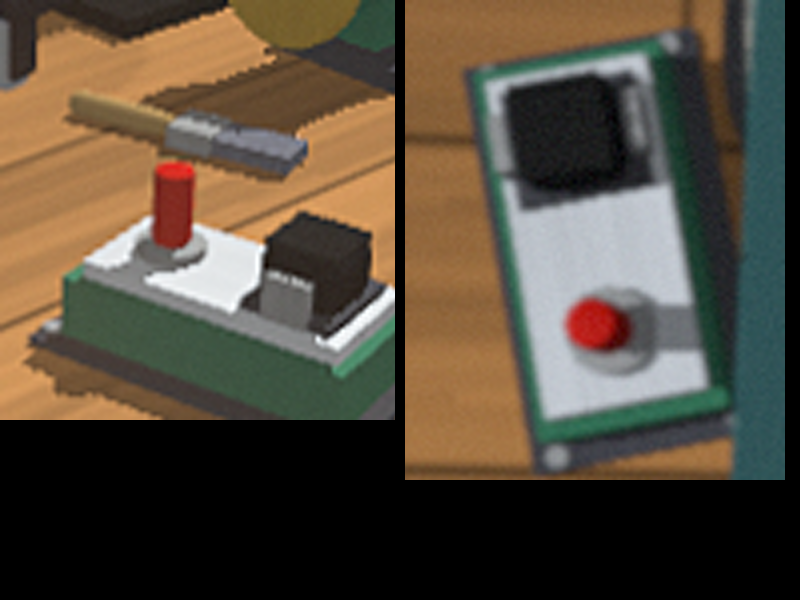

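The pin stands upright with its collar flat on the plate, at (172,247) in the scene half. The green strips at the plate's two ends, near (585,60) and (635,415), are about equal, so the plate is back in line. Handing in.

```bash
python3 -c "
from bench import robot
print(robot.sign_off())"
```

```text
the job is handed in; nothing more can be done
None
```

The red tapered pin is seated with its collar flat on the plate, its taper pulled the plate back into line by eye, the gripper let go, and I handed the job in at about 15 s.

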